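# Clamp the rivet punch in the vise and hold the padlock body over it

## Task

Get ready to rivet the padlock: crank the vise handle over until the jaw grips the copper punch standing between the jaws, and let go of the handle. Then draw the brass padlock body straight out of its spring clip and bring it over the punch, centred above the tip with about 3 cm of air between, level and still, and finish there still holding it in the gripper. Leave the other things on the bench where they are.

Things in the scene. Friction and masses are not known exactly. Their poses are not given: they have to be found in the camera images.
- vise: Small grey quick-action vise fixed to the bench, 150 x 90 mm, bed 30 mm high, jaws 62 mm wide, to 71 mm high. Origin on the bench; x runs along the screw from the crank end (nearest the robot) to the fixed jaw, z up. Fixed jaw's face at x = +30 mm; the sliding jaw's face starts at x = -5 to -2.5 mm and closes towards +x. Screw axis: y = 0, z = 50 mm.
- crank (a joint): Crank turn about the screw, 0 to 2.4 rad (stop); starts at 0 to 0.3. At 0 the arm points to the vise's +y, 0.35 rad above level; it swings up over the top to -y (clockwise seen from the robot). The jaw moves 8.3 mm per rad and meets the punch near 2.05; its sprung face lets the crank go on to the stop, clamping at about 12 N. Stays where left; turning takes 4 to 6 N at the grip.
- crank_grip (a point): Middle of the crank's grip, moving with it: a dark steel pin, 12 mm diameter, 40 mm long, parallel to the screw (vise x), 55 mm off the screw axis, at vise x = -120 mm. The arm that carries it lies in the plane x = -95 mm, on its far side from the robot. The pin turns with the crank.
- jaw_pad: Steel sprung face of the sliding jaw, 5 x 62 x 32 mm; presses the punch against the fixed jaw. Its origin stands at the vise's origin when fully open and moves with it along vise x.
- punch: Copper rivet punch, loose, standing upright on the vise bed between the jaws: 18 mm diameter, 75 mm high, narrowing above 58 mm to a 10 mm flat tip. Origin in the centre of its foot (30 mm above the bench), z up. 0.16 kg. The closing jaw pushes it 2 to 5 mm to the fixed jaw.
- punch_tip (a point): Centre of the punch's flat tip, 105 mm above the bench.
- clip: Spring clip holder fixed to the bench: dark wooden base 60 (x) x 110 (y) x 12 mm with two steel spring leaves, 16 mm wide, 32 mm high above the base, that pinch the padlock's narrow edges (at y = -25 and +25 mm). Origin on the bench under its centre, z up. Each leaf pinches with about 3 N; the padlock body pulls straight up out of it with under 15 N.
- padlock: Brass padlock body without its shackle: 22 mm thick (x), 50 mm wide (y), 55 mm high, top 10 mm 42 mm wide; two dark shackle holes on top, a keyhole on each large face. Origin in the centre of its underside, z up. Starts upright in the clip and square with it, underside 12 mm above the bench. 0.25 to 0.45 kg. Its large faces (x) are free for the fingers.
- key: Bystander: blackened iron warded key, 105 mm long, lying flat, 8 mm high. Origin under its middle.
- knob: Bystander: white porcelain door knob, 36 mm diameter, 41 mm high, standing. Origin under its foot.
- shackle: Bystander: U-shaped steel shackle, 60 x 34 mm, lying flat, 8 mm high.
- screwdriver: Bystander: screwdriver lying on the bench to the robot's left.
- chisel: Bystander: small steel chisel, 130 mm long, lying on the bench to the robot's right.
- oil: Bystander: amber glass oil bottle, 44 mm diameter, 110 mm high, at the far right.
Things that resemble listed ones, but are neither listed nor needed, are in the scene too. There is more than one size of the padlock; the one meant has the size given above.

How it is judged:
By the outcome, as a careful person would: the job done as asked, in the order asked, and still so for the second after the job is handed in, while the arm keeps its last pose, push and grip.
It also fails if it takes over 58 s, if anything falls off the work surface, if the arm or the gripper's body presses on something with over 40 N, if the wrist force passes 120 N, or if a joint passes its speed limit or range.

## Robot

A 7-joint arm with a two-finger parallel gripper is mounted at the origin on the work surface. World frame = base frame: x ahead of the robot, y to its left, z up, the work surface at z = 0. Lengths are in m, angles in rad, forces in N, time in s.
With the tool pointing down it reaches from about 0.4 to 0.9 m from the base axis. Payload 5.6 kg.
Tool frame: the origin (TCP) lies midway between the tips of the shut fingers; the grasp point (between the pads) lies 19 mm behind it; y points along the fingers, z is the direction in which the jaws open and shut, and the axes are right-handed (so a half turn about y gives the same grasp; the last joint's range is limited). The gripper opens to 92 mm and grips with 3 to 60 N. Pads are 20 mm wide; open, the fingers measure 128 mm over their backs; the gripper's body (75 mm by 189 mm) begins 69 mm behind the grasp point.
Start: joints at [-1.192, 0.468, -0.012, 1.603, 0.006, 1.071, -0.056], TCP at [0.266, 0.593, 0.215] pointing down, gripper open.
Joint ranges: [-2.53, 2.53], [-0.31, 2.02], [-1.57, 1.55], [0.28, 2.44], [-1.29, 4.43], [0.15, 1.84], [-2.92, 2.92]. Speed limits (rad/s): [2.57, 2.57, 3.14, 3.14, 3.14, 3.14, 3.14].

## Interface

Orientations are given as a 3x3 rotation matrix whose columns are the frame's x, y, z axes.
In Python, from station import env, effector, solver, viewer, workorder, search_frame, tip_of gives the robot as it stands. Calls block until the motion is done:
- env.reach(position, orientation): joint-space move of the TCP to a pose.
- env.movel(position, frame=None, rate=0.15): straight line of the TCP; frame=None keeps the orientation; rate is the mean speed in m/s.
- env.goto_joints(angles): joint-space move.
- effector.release() and effector.grasp(squeeze=None): open the fingers fully, or close them until they stop; squeeze is the grip in N (None keeps the last).
- env.pause(seconds).
- solver.inverse_kinematics(position, orientation): joint angles nearest the present ones, or None.
- env.sense(): the state.
- viewer.read_camera(name): name is "side" or "top" or "wrist"; returns (picture, depth): 480x640x3 uint8, red, green, blue; 480x640 float32, m along the optical axis (not along the pixel's ray), 0 where there is no reading.
- viewer.camera_info(name): a dict with "intrinsics" (3x3 intrinsics, pixels), "dist_coeffs" ([k1, k2, p1, p2, k3] as OpenCV has them; the pictures are not rectified), "eye" and "rotation" of the camera in the world; the wrist camera has in their place "T_tool_cam" (4x4, takes a point from camera to tool coordinates, whose origin is the TCP and whose axes are the tool frame's). Camera axes: x right, y up, looking along -z (the intrinsics and any distortion apply to the point x, -y, -z); pixel columns grow to the right and rows downward; lengths in m; the calibration is good to about 2 mm. A picture is of the moment at which its call begins: read the wrist's pose just before it. camera_info takes no time and is no camera call.
A pose or a line that the arm cannot do raises env.PlanningError and nothing moves.
- workorder.finish_job(): hands the job in, once; it reports no verdict.
Trained networks look in the newest picture that a camera, given by its name, has taken for a name from the list of things; names that differ only in an ending like _2 or _b are one class to them, and where a whole thing is asked for, a point or a joint stands for the part that bears it (a point fixed in the world has none). Each returns a list of dicts, best first, with "score" (0 to 1); they miss things now and then, are a little off and sometimes report something else, mostly with a low value. They report only what shows in the picture. A call takes as long as a camera call. They do not tell look-alikes from the thing itself.
- search_frame(camera, name): "at" ([x, y, z] in m, in world coordinates, good to about 4 mm: the middle of the surface that is visible of it).
- tip_of(camera, name): "at" ([x, y, z] in m, in world coordinates, good to about 4 mm: a listed point, or the origin of a listed thing).
The state is a dict: "t": time; "joint_positions": joint angles; "joint_velocities": joint speeds; "tau": joint torques, N m; "ee_pos": TCP position; "tcp_rot": TCP orientation; "wrist_force": force on the tool from outside, world axes, zero at the start; "moment": the same for the moment, N m; "gripper_width": finger opening in m.
Only numpy, scipy, OpenCV 4.12 (cv2) and the standard library are available. Lean on these libraries where they do the work, as an engineer would, in place of code of your own. Each camera call takes 0.05 s, during which the arm holds its last target.

## Working session

There is one attempt and no reset: what is moved stays moved. The work goes in short steps, each a Python script; the robot and the scene stay as the last script left them, time stands still between calls to the robot, and variables do not carry over. Pictures are saved under pics/ and viewed, and the job is handed in when it is done.

```bash
ls; mkdir -p pics; python3 - <<'E'
from station import env, effector, solver, viewer, workorder, search_frame, tip_of
import cv2, numpy as np
for c in ("side","top"):
    p,d=viewer.read_camera(c); cv2.imwrite(f"pics/{c}0.png",p[:,:,::-1]); np.save(f"{c}0.npy",d)
    i=viewer.camera_info(c); print(c,{k:np.round(np.array(v),3).tolist() for k,v in i.items()})
    for n in ["vise","crank_grip","punch","punch_tip","clip","padlock","knob"]:
        f=tip_of(c,n); print(c,n,[(np.round(x["at"],3).tolist(),round(x["score"],2)) for x in f][:4])
    for n in ["padlock","crank","clip"]:
        f=search_frame(c,n); print(c,n,"SF",[(np.round(x["at"],3).tolist(),round(x["score"],2)) for x in f][:4])
s=env.sense(); print(s["t"],s["ee_pos"],s["tcp_rot"],s["gripper_width"])
print(viewer.camera_info("wrist"))
E
```

```text
pics
side {'intrinsics': [[570.56, 0.0, 317.861], [0.0, 570.56, 234.708], [0.0, 0.0, 1.0]], 'dist_coeffs': [-0.177, 0.0, 0.0, 0.0, 0.0], 'eye': [0.492, 0.866, 0.855], 'rotation': [[-0.991, 0.091, -0.095], [-0.131, -0.644, 0.754], [0.008, 0.76, 0.65]]}
side vise [([0.611, -0.17, -0.004], 0.69)]
side crank_grip [([0.497, -0.117, 0.072], 0.54)]
side punch [([0.632, -0.173, 0.028], 0.62), ([0.495, -0.119, 0.074], 0.58)]
side punch_tip [([0.629, -0.178, 0.106], 0.66)]
side clip [([0.602, 0.177, -0.006], 0.62), ([0.637, 0.41, 0.002], 0.43)]
side padlock [([0.598, 0.176, 0.013], 0.87), ([0.504, 0.185, -0.0], 0.59), ([0.58, 0.286, 0.001], 0.57)]
side knob [([0.704, -0.029, 0.003], 0.56)]
side padlock SF [([0.599, 0.188, 0.058], 0.9), ([0.504, 0.194, 0.03], 0.67), ([0.577, 0.289, 0.03], 0.52)]
side crank SF [([0.517, -0.116, 0.073], 0.68)]
side clip SF [([0.598, 0.202, 0.009], 0.87)]
top {'intrinsics': [[552.526, 0.0, 332.441], [0.0, 552.526, 233.485], [0.0, 0.0, 1.0]], 'dist_coeffs': [-0.176, 0.0, 0.0, 0.0, 0.0], 'eye': [0.476, -0.01, 1.446], 'rotation': [[-0.013, 0.993, -0.117], [-1.0, -0.0
[... 752 characters left out ...]
.12324425e-01]
 [ 5.36540993e-05 -9.99999999e-01 -2.91102331e-06]] 0.0918979436169354
{'intrinsics': array([[350.04492119,   0.        , 314.50299981],
       [  0.        , 350.04492119, 243.82749137],
       [  0.        ,   0.        ,   1.        ]]), 'dist_coeffs': array([-0.01564398,  0.        ,  0.        ,  0.        ,  0.        ]), 'T_tool_cam': array([[ 7.43043675e-04, -9.61529277e-01, -2.74701471e-01,
        -7.75203749e-02],
       [ 1.91596716e-04,  2.74701678e-01, -9.61529485e-01,
        -1.70048239e-01],
       [ 9.99999706e-01,  6.61826502e-04,  3.88341197e-04,
        -7.00065817e-04],
       [ 0.00000000e+00,  0.00000000e+00,  0.00000000e+00,
         1.00000000e+00]])}
```

View pics/side0.png

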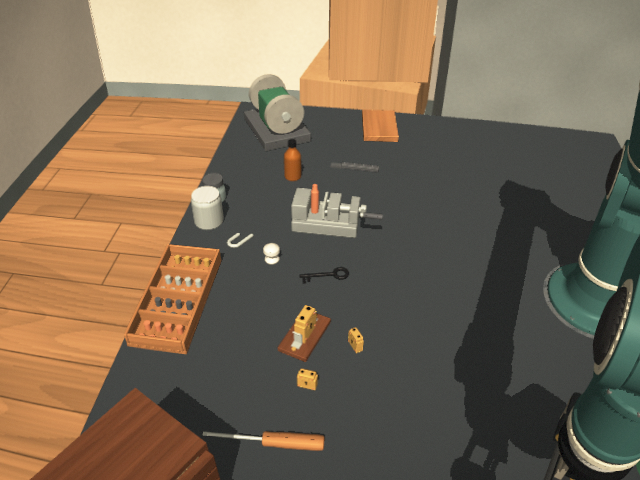

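View pics/top0.png

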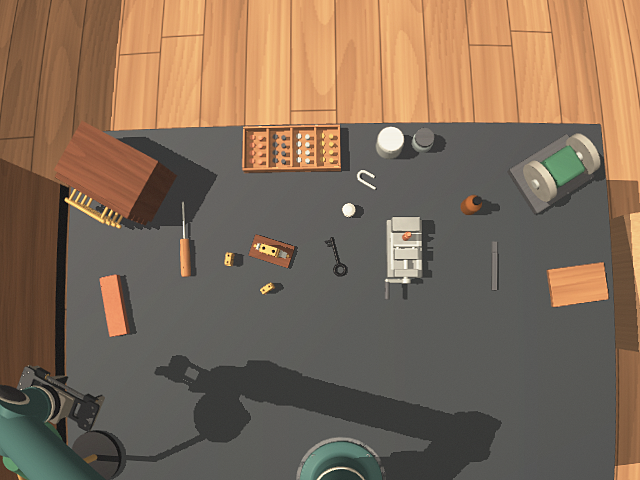

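Candidates for the padlock are three brass bodies in the side view: the one in the clip at (305,322), and loose ones at (356,340) and (307,379). The description (55 mm high, in the clip) picks (305,322). I'll check that with a crop and depth, and measure the vise and clip yaw.

```bash
cat > h.py <<'E'
import numpy as np, cv2
from station import env, effector, solver, viewer, workorder, search_frame, tip_of
def cloud(cam,d,pose=None):
    i=viewer.camera_info(cam); K=np.array(i["intrinsics"]); D=np.array(i["dist_coeffs"])
    v,u=np.mgrid[0:480,0:640]
    n=cv2.undistortPoints(np.stack([u.ravel(),v.ravel()],1).astype(float)[:,None],K,D)[:,0]
    z=d.ravel().astype(float); P=np.stack([n[:,0]*z,-n[:,1]*z,-z],1)
    if cam=="wrist":
        T=np.array(i["T_tool_cam"]); P=P@T[:3,:3].T+T[:3,3]; P=P@pose[1].T+pose[0]
    else: P=P@np.array(i["rotation"]).T+np.array(i["eye"])
    P[z==0]=np.nan
    return P.reshape(480,640,3)
def wrist(name):
    s=env.sense(); pose=(np.array(s["ee_pos"]),np.array(s["tcp_rot"]))
    p,d=viewer.read_camera("wrist"); cv2.imwrite(f"pics/{name}.png",p[:,:,::-1]); 
    C=cloud("wrist",d,pose); np.save(name+".npy",C); return p,C
def rect(P):
    (c,s,a)=cv2.minAreaRect((P[:,:2]*1000).astype(np.float32)); return np.round(c,1),np.round(s,1),round(a,2)
E
python3 - <<'E'
from h import *
d=np.load("top0.npy"); C=cloud("top",d); np.save("top0C.npy",C)
p=cv2.imread("pics/top0.png"); 
a=cv2.resize(p[200:310,370:450],None,fx=5,fy=5,interpolation=2); b=cv2.resize(p[220:310,215:310],None,fx=4,fy=5.5,interpolation=2)
a=cv2.resize(a,(400,550));b=cv2.resize(b,(390,550)); cv2.imwrite("pics/topcrop.png",np.hstack([a,b]))
q=cv2.imread("pics/side0.png"); cv2.imwrite("pics/sidecrop.png",np.hstack([cv2.resize(q[295:400,270:380],(400,382),interpolation=2),cv2.resize(q[170:245,280:390],(400,382),interpolation=2)]))
def box(x0,x1,y0,y1,z0,z1,C=C):
    P=C.reshape(-1,3); m=(P[:,0]>x0)&(P[:,0]<x1)&(P[:,1]>y0)&(P[:,1]<y1)&(P[:,2]>z0)&(P[:,2]<z1); return P[m]
for nm,C in (("top",C),("side",cloud("side",np.load("side0.npy")))):
    print(nm,"bench z",np.nanmedian(box(.4,.45,-.1,.1,-.05,.05,C)[:,2]))
    P=box(.5,.72,-.25,-.1,.015,.09,C); print("vise",rect(P),len(P))
    P=box(.5,.72,-.25,-.1,.062,.085,C); print("vise jaws",rect(P),len(P))
    P=box(.54,.66,.11,.24,.005,.09,C); print("clip",rect(P),len(P))
    P=box(.54,.66,.11,.24,.055,.09,C); print("padlock top",rect(P),len(P),np.percentile(P[:,2],[5,50,95]))
    for n,(x,y) in {"a":(.504,.186),"b":(.58,.285)}.items():
        P=box(x-.04,x+.04,y-.04,y+.04,.02,.09,C); print(n,rect(P),np.percentile(P[:,2],95))
E
```

```text
top bench z -0.00038124558093199923
vise (array([ 589.2, -167.3]), array([ 98. , 177.7]), 88.26) 2215
vise jaws (array([ 588.7, -166.9]), array([ 79.9, 185.9]), 81.93) 959
clip (array([600.4, 175.5]), array([127.5, 118.6]), 89.42) 1000
padlock top (array([600. , 173.9]), array([47.8, 22. ]), 73.41) 157 [0.05912015 0.06662591 0.0713575 ]
a (array([503.8, 183.9]), array([15.7, 34.3]), 34.97) 0.04117760893494542
b (array([580.7, 282.8]), array([16.6, 34.1]), 79.27) 0.040916775610999066
side bench z 0.0011290132055928326
vise (array([ 590. , -165.9]), array([101.5, 186. ]), 85.98) 2502
vise jaws (array([ 589.5, -164. ]), array([ 84.1, 191.4]), 81.42) 901
clip (array([603.5, 182.5]), array([111.4, 112.4]), 9.8) 1577
padlock top (array([602.1, 178.5]), array([47.7, 23. ]), 72.91) 302 [0.05648068 0.06720105 0.07088802]
a (array([505.3, 186.9]), array([16. , 34.3]), 33.61) 0.0400528042167875
b (array([581.4, 286.3]), array([17.4, 32.8]), 81.08) 0.04007866597247171
```

View pics/topcrop.png

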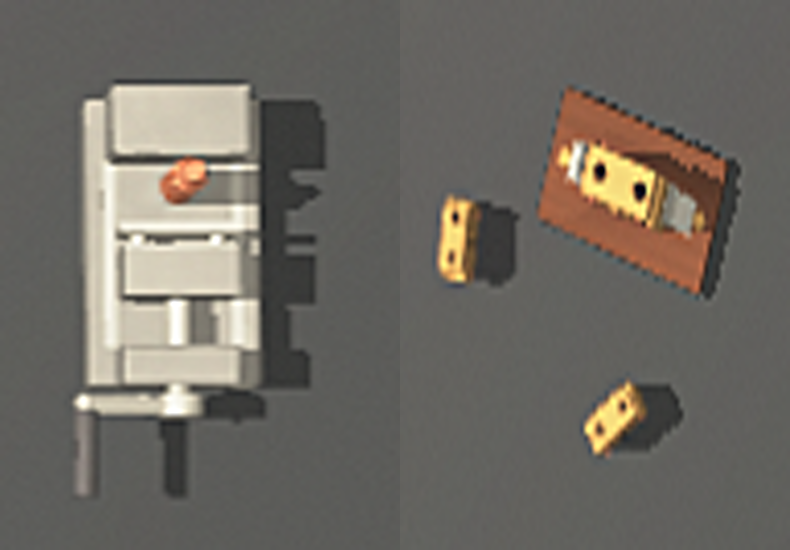

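View pics/sidecrop.png

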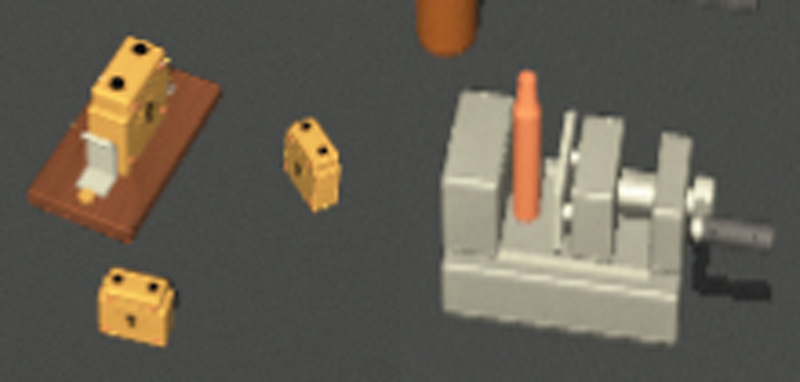

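The clip's body is the right one: its top is about 48 x 22 mm at z = 67 mm, while the two loose ones are only 34 mm wide and 40 mm high. The punch stands at crop (185,178) and the crank pin at (87,450). Next I take a wrist look at the vise.

```bash
cat >> h.py <<'E'
def Rv(yaw,lean=0.):
    # tool down, z along vise +y, x along vise +x ; lean: rotate about vise x; lean>0 tool body leans to +y
    from scipy.spatial.transform import Rotation as R
    B=np.array([[1,0,0],[0,0,1],[0,-1,0.]])  # cols x=(1,0,0), y=(0,0,-1), z=(0,1,0)
    return R.from_euler('z',yaw).as_matrix()@R.from_euler('x',-lean).as_matrix()@B
def dets(c,names):
    for n in names:
        print(c,n,[(np.round(x["at"],4).tolist(),round(x["score"],2)) for x in tip_of(c,n)][:3])
E
python3 - <<'E'
from h import *
print(Rv(0).tolist())
env.reach([0.53,-0.165,0.25],Rv(0)); print(env.sense()["t"])
p,C=wrist("w1"); dets("wrist",["vise","crank_grip","punch_tip","punch"])
P=C.reshape(-1,3)
def box(x0,x1,y0,y1,z0,z1):
    m=(P[:,0]>x0)&(P[:,0]<x1)&(P[:,1]>y0)&(P[:,1]<y1)&(P[:,2]>z0)&(P[:,2]<z1); return P[m]
print("bench",np.nanmedian(box(.4,.45,-.3,-.1,-.02,.02)[:,2]))
print(rect(box(.53,.72,-.25,-.1,.02,.09)),rect(box(.53,.72,-.25,-.1,.066,.078)))
Q=box(.465,.53,-.15,-.1,.04,.1); print("pin",rect(Q),np.percentile(Q[:,2],[50,95,99]))
Q=box(.61,.66,-.2,-.15,.085,.12); print("punch",rect(Q),Q[:,2].max(),len(Q))
Q=box(.61,.66,-.2,-.15,.102,.12); print("tip",Q.mean(0) if len(Q) else 0,len(Q))
print(env.sense()["ee_pos"],env.sense()["t"])
E
```

```text
[[1.0, 0.0, 0.0], [0.0, 0.0, 1.0], [0.0, -1.0, 0.0]]
3.925
wrist vise [([0.6153, -0.1779, -0.0031], 0.93), ([0.5965, 0.1777, 0.0152], 0.73), ([0.7076, -0.0293, -0.0004], 0.46)]
wrist crank_grip [([0.4953, -0.1214, 0.0739], 0.59)]
wrist punch_tip [([0.6302, -0.177, 0.1036], 0.8)]
wrist punch [([0.6338, -0.1777, 0.0291], 0.85)]
bench 4.7740110365818156e-05
(array([ 603.9, -172.3]), array([ 90.2, 148.4]), 89.1) (array([ 604.2, -173.1]), array([ 69.9, 148.3]), 89.95)
pin (array([ 501.2, -132.5]), array([34.4, 57.5]), 88.96) [0.07750547 0.08027986 0.08087045]
punch (array([ 628.3, -175.3]), array([13.9, 17. ]), 15.26) 0.10648563864489718 260
tip [ 0.62952661 -0.1749279   0.10455052] 82
[ 0.53013659 -0.16466732  0.24994547] 4.175
```

View pics/w1.png

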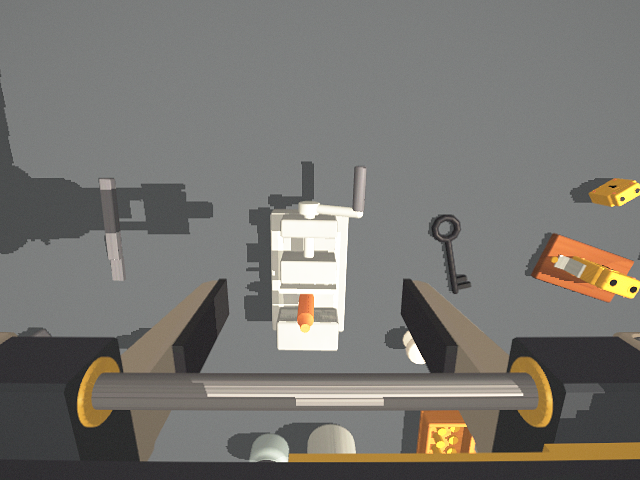

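The wrist view shows the vise at about (308,270), the crank pin at (360,188) and the punch at (306,312). I'll fit the pin and vise edges now.

```bash
python3 - <<'E'
from h import *
C=np.load("w1.npy"); P=C.reshape(-1,3)
def box(x0,x1,y0,y1,z0,z1):
    m=(P[:,0]>x0)&(P[:,0]<x1)&(P[:,1]>y0)&(P[:,1]<y1)&(P[:,2]>z0)&(P[:,2]<z1); return P[m]
Q=box(.46,.512,-.15,-.09,.055,.1)
# pin profile by x
for x in np.arange(.466,.53,.004):
    q=box(x,x+.004,-.15,-.09,.055,.1)
    if len(q)>3: print(round(x+.002,3),len(q),"y",np.round([q[:,1].min(),q[:,1].max(),(q[:,1].min()+q[:,1].max())/2],4),"ztop",round(np.percentile(q[:,2],90),4))
print("jaw edges y vs x (z .066-.078)")
for x in np.arange(.53,.69,.01):
    q=box(x,x+.01,-.25,-.09,.066,.076)
    r=box(x,x+.01,-.25,-.09,.024,.034)
    print(round(x+.005,3),len(q),np.round([q[:,1].min(),q[:,1].max()],4) if len(q) else "", "bed",np.round([r[:,1].min(),r[:,1].max()],4) if len(r) else "")
for y in (-.2,-.19,-.165,-.155):
    q=box(.53,.72,y-.004,y+.004,.066,.078); x=np.sort(q[:,0]); g=np.where(np.diff(x)>.005)[0]; print(y,np.round(x[0],4),[(round(x[i],4),round(x[i+1],4)) for i in g],np.round(x[-1],4))
E
```

```text
0.472 23 y [-0.1267 -0.1154 -0.121 ] ztop 0.0795
0.476 52 y [-0.1267 -0.1149 -0.1208] ztop 0.0803
0.48 53 y [-0.1267 -0.115  -0.1209] ztop 0.0802
0.484 55 y [-0.1267 -0.1161 -0.1214] ztop 0.0802
0.488 49 y [-0.1266 -0.1158 -0.1212] ztop 0.0802
0.492 50 y [-0.1271 -0.1155 -0.1213] ztop 0.0801
0.496 52 y [-0.127  -0.1152 -0.1211] ztop 0.0802
0.5 50 y [-0.1271 -0.1163 -0.1217] ztop 0.0802
0.504 50 y [-0.1269 -0.1161 -0.1215] ztop 0.0804
0.508 46 y [-0.1269 -0.1158 -0.1214] ztop 0.0802
0.512 79 y [-0.1499 -0.1155 -0.1327] ztop 0.0798
0.516 143 y [-0.1499 -0.1168 -0.1334] ztop 0.0786
0.52 119 y [-0.1499 -0.1176 -0.1338] ztop 0.0783
0.524 19 y [-0.1499 -0.1204 -0.1351] ztop 0.0762
0.528 29 y [-0.1499 -0.1421 -0.146 ] ztop 0.0641
jaw edges y vs x (z .066-.078)
0.535 19 [-0.1965 -0.1519] bed [-0.2159 -0.1263]
0.545 12 [-0.1945 -0.1467] bed [-0.2162 -0.1263]
0.555 0  bed [-0.2165 -0.1271]
0.565 0  bed [-0.2156 -0.1267]
0.575 470 [-0.2018 -0.1419] bed [-0.216  -0.1267]
0.585 493 [-0.202  -0.1428] bed [-0.2163 -0.1275]
0.595 315 [-0.2022 -0.1427] bed [-0.2168 -0.1271]
0.605 273 [-0.2024 -0.1414
[... 399 characters left out ...]
8)), (np.float64(0.5957), np.float64(0.6026)), (np.float64(0.6079), np.float64(0.6413))] 0.6776
-0.19 0.5331 [(np.float64(0.5353), np.float64(0.5427)), (np.float64(0.5427), np.float64(0.5708)), (np.float64(0.5962), np.float64(0.6028)), (np.float64(0.6081), np.float64(0.6416))] 0.6771
-0.165 0.5354 [(np.float64(0.545), np.float64(0.5712)), (np.float64(0.5971), np.float64(0.6033)), (np.float64(0.608), np.float64(0.6238)), (np.float64(0.6287), np.float64(0.6424))] 0.6768
-0.155 0.53 [(np.float64(0.5322), np.float64(0.5375)), (np.float64(0.5385), np.float64(0.544)), (np.float64(0.544), np.float64(0.5714)), (np.float64(0.5972), np.float64(0.6034)), (np.float64(0.6092), np.float64(0.6423))] 0.6772
```

```bash
cat >> h.py <<'E'
V0=np.array([.612,-.1727,0]); PSI=-.018
def vw(p):
    c,s=np.cos(PSI),np.sin(PSI); return V0+np.array([c*p[0]-s*p[1],s*p[0]+c*p[1],p[2]])
def pinpose(phi,back=0.,lmax=.6,k=.55):
    lean=np.clip((np.pi/2-phi)*k,-lmax,lmax); R=Rv(PSI,lean)
    p=vw([-.121,.055*np.cos(phi),.05+.055*np.sin(phi)])
    return p+R[:,1]*(.019-back), R
E
python3 - <<'E'
from h import *
p,R=pinpose(.455); print(p,R)
q0=None
for phi in [.455,.8,1.2,1.57,2,2.4,2.75]:
  for b in ((0,.08) if phi in(.455,2.75) else (0,)):
    p,R=pinpose(phi,b); q=solver.inverse_kinematics(p,R); print(phi,b,np.round(p,3),None if q is None else np.round(q,2))
E
```

```text
[ 0.49171573 -0.13185223  0.05848905] [[ 0.999838   -0.01016302  0.01485524]
 [-0.01799903 -0.564551    0.82520191]
 [ 0.         -0.82533561 -0.56464247]]
0.455 0 [ 0.492 -0.132  0.058] [-0.81  0.72  0.82  2.14  0.18  0.56  1.28]
0.455 0.08 [ 0.493 -0.087  0.125] [-0.91  0.57  0.82  2.1   0.27  0.76  1.19]
0.8 0 [ 0.492 -0.14   0.072] [-0.68  0.59  0.78  2.13  0.04  0.57  1.53]
1.2 0 [ 0.491 -0.154  0.083] [-0.45  0.5   0.7   2.1  -0.19  0.62  1.89]
1.57 0 [ 0.491 -0.17   0.086] [-0.23  0.49  0.63  2.05 -0.42  0.73  2.21]
2 0 [ 0.491 -0.189  0.082] [-0.01  0.55  0.57  1.97 -0.64  0.93  2.52]
2.4 0 [ 0.49  -0.203  0.07 ] [ 0.17  0.67  0.53  1.87 -0.77  1.13  2.7 ]
2.75 0 [ 0.49  -0.211  0.055] [ 0.27  0.76  0.49  1.8  -0.83  1.26  2.79]
2.75 0.08 [ 0.489 -0.256  0.121] [ 0.3   0.71  0.56  1.71 -0.77  1.4   2.75]
```

```bash
python3 - <<'E'
from h import *
p,R=pinpose(.455,.08); env.reach(p,R)
f0=env.sense()["wrist_force"]
p,R=pinpose(.455); env.movel(p,R,rate=.12); print(np.round(env.sense()["ee_pos"]-p,4))
effector.grasp(20); s=env.sense(); print(s["t"],s["gripper_width"],np.round(f0,1),np.round(s["wrist_force"],1))
w,C=wrist("w2")
E
```

```text
[ 0.0005 -0.0002  0.0005]
7.0083 0.011253774677518353 [-0.3 -0.7  0.3] [ 0.7  1.5 -0.3]
```

View pics/w2.png

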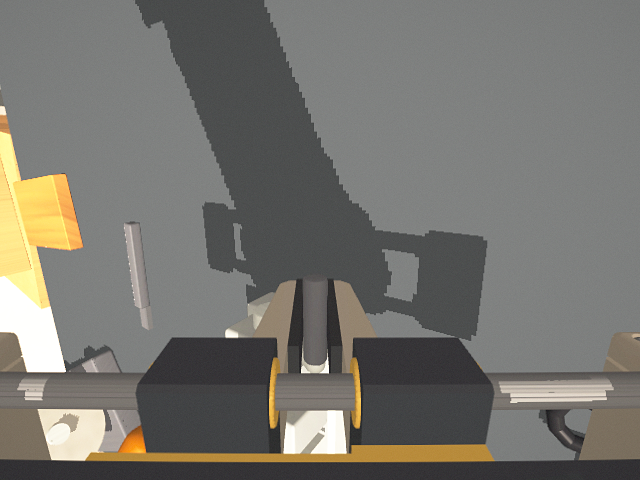

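The pin, at (315,320), is held between both pads. The opening is 11.3 mm and the forces are small. Now I crank along the arc in small steps and watch the force.

```bash
python3 - <<'E'
from h import *
for phi in np.linspace(.455,2.2,14)[1:]:
    p,R=pinpose(phi); env.movel(p,R,rate=.06); s=env.sense()
    print(round(phi,2),round(s["t"],2),np.round(s["wrist_force"],1),round(s["gripper_width"],4),np.round(1e3*(s["ee_pos"]-p),1))
    if np.linalg.norm(s["wrist_force"])>45: print("STOP"); break
w,C=wrist("w3")
E
```

```text
0.59 7.32 [-1.8  2.4  4.6] 0.0114 [-0.  -0.2  0.6]
0.72 7.57 [-2.3  2.6  5.6] 0.0113 [-0.1 -0.4  0.7]
0.86 7.82 [-2.1  3.7  5.8] 0.0112 [-0.2 -0.8  0.8]
0.99 8.07 [-2.6  3.1  7.4] 0.011 [-0.2 -1.1  0.7]
1.13 8.32 [-2.   2.4  9. ] 0.0113 [-0.1 -1.3  0.6]
1.26 8.57 [-2.5  1.6  9.6] 0.0112 [-0.  -1.5  0.4]
1.39 8.82 [-1.1 -0.2  8.4] 0.0111 [-0.  -1.6  0.2]
1.53 9.07 [-1.2 -1.   8.1] 0.0112 [-0.  -1.7  0.1]
1.66 9.32 [-1.  -1.7  8.2] 0.0112 [-0.1 -1.9 -0.2]
1.8 9.57 [-0.  -3.   6.6] 0.0114 [-0.1 -2.1 -0.4]
1.93 9.82 [ 0.4 -3.3  4.5] 0.0114 [ 0.  -2.  -0.6]
2.07 10.07 [ 1.8 -4.5  3.2] 0.0115 [ 0.  -1.7 -0.8]
2.2 10.32 [ 2.5 -4.   2.1] 0.0114 [ 0.1 -1.  -0.7]
```

View pics/w3.png

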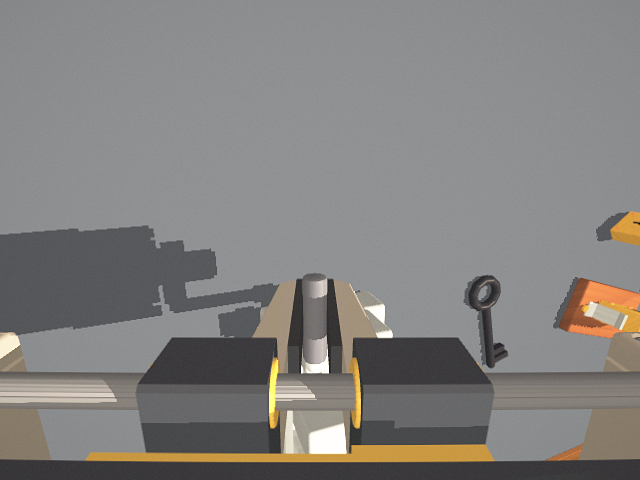

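The pin is still centred in the pads at (315,318), so I continue towards the stop.

```bash
python3 - <<'E'
from h import *
for phi in (2.3,2.4,2.5,2.6,2.68,2.74,2.77):
    p,R=pinpose(phi); env.movel(p,R,rate=.05); s=env.sense()
    print(round(phi,2),round(s["t"],2),np.round(s["wrist_force"],1),round(s["gripper_width"],4),np.round(1e3*(s["ee_pos"]-p),1))
    if np.linalg.norm(s["wrist_force"])>40: print("STOP"); break
w,C=wrist("w4")
p,d=viewer.read_camera("top"); cv2.imwrite("pics/top4.png",cv2.resize(p[190:310,360:460],(660,600))[:,:,::-1] if 0 else cv2.resize(p[200:310,370:450],(436,600),interpolation=2)[:,:,::-1])
np.save("top4C.npy",cloud("top",d))
E
```

```text
2.3 10.62 [ 1.7 -4.1  3.9] 0.0112 [ 0.1 -0.3 -0.2]
2.4 10.88 [ 1.8 -4.8  4.4] 0.0111 [-0.  -0.2 -0.3]
2.5 11.12 [ 1.8 -5.1  5.1] 0.0113 [-0.2 -0.2 -0.4]
2.6 11.38 [ 1.2 -4.6  4.4] 0.0114 [-0.3 -0.2 -0.5]
2.68 11.62 [ 0.3 -4.5  5.1] 0.0114 [-0.4  0.1 -0.2]
2.74 11.88 [ 0.6 -4.   6.2] 0.0108 [-0.4  0.5  0.1]
2.77 12.12 [-0.9 -3.4 11.5] 0.0111 [-0.3  1.1  1.1]
```

View pics/w4.png

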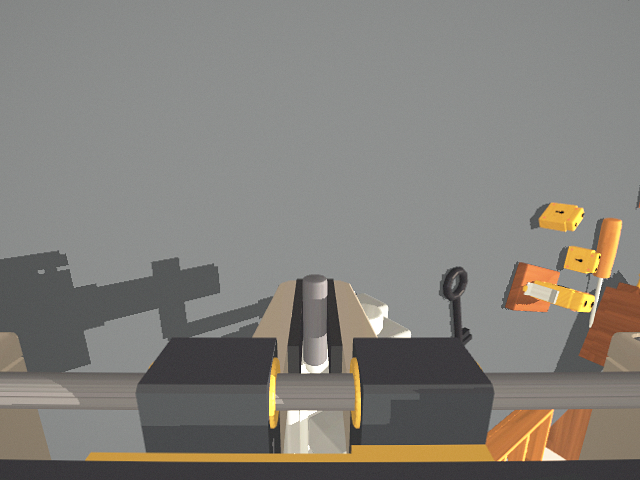

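The force jumped to 11.5 N and tracking lagged about 1 mm, so the crank is at the stop. I'll release, back off along the tool and look at the vise from above.

```bash
python3 - <<'E'
from h import *
effector.release(); p,R=pinpose(2.75,.12); env.movel(p,R,rate=.2); print(env.sense()["t"])
env.reach([0.53,-0.165,0.25],Rv(0))
p,C=wrist("w5"); dets("wrist",["punch_tip","punch"])
print(env.sense()["t"])
P=C.reshape(-1,3)
def box(x0,x1,y0,y1,z0,z1):
    m=(P[:,0]>x0)&(P[:,0]<x1)&(P[:,1]>y0)&(P[:,1]<y1)&(P[:,2]>z0)&(P[:,2]<z1); return P[m]
for y in (-.2,-.19,-.155,-.145):
    q=box(.55,.72,y-.004,y+.004,.062,.078); x=np.sort(q[:,0]); g=np.where(np.diff(x)>.004)[0]; print(y,np.round(x[0],4),[(round(x[i],4),round(x[i+1],4)) for i in g],np.round(x[-1],4))
Q=box(.61,.66,-.2,-.15,.102,.12); print("tip",Q.mean(0),rect(Q),len(Q))
Q=box(.61,.66,-.2,-.15,.08,.12); print("punch",rect(Q),len(Q))
Q=box(.465,.508,-.26,-.19,.04,.1); print("pin",rect(Q),np.percentile(Q[:,2],[50,95]))
E
```

```text
14.2167
wrist punch_tip [([0.6361, -0.175, 0.107], 0.66)]
wrist punch [([0.6354, -0.1759, 0.0276], 0.73)]
15.0667
-0.2 0.5899 [(np.float64(0.6247), np.float64(0.6414))] 0.6769
-0.19 0.5897 [(np.float64(0.6256), np.float64(0.642))] 0.6771
-0.155 0.5905 [(np.float64(0.6155), np.float64(0.6204)), (np.float64(0.6255), np.float64(0.6425))] 0.6786
-0.145 0.5908 [(np.float64(0.6154), np.float64(0.6206)), (np.float64(0.6258), np.float64(0.6424))] 0.6781
tip [ 0.63312445 -0.17464025  0.10455742] (array([ 633.8, -174.7]), array([9.6, 9.7]), 28.83) 81
punch (array([ 631.7, -174.8]), array([17.2, 13.8]), 83.5) 294
pin (array([ 489.4, -221.2]), array([11.8, 37.2]), 88.23) [0.07574023 0.07738178]
```

View pics/w5.png

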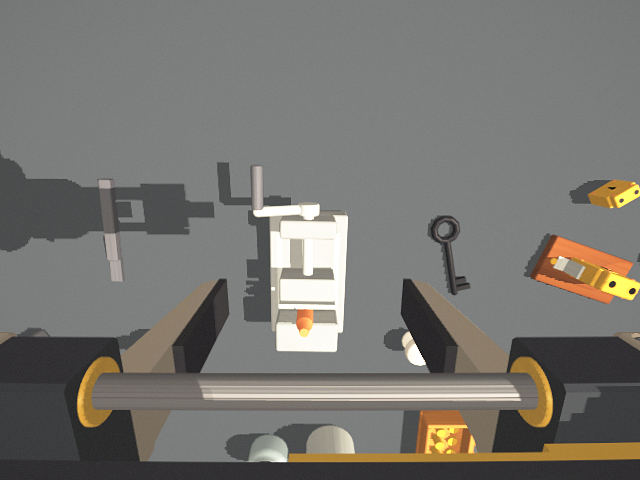

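The sprung face now stands about 17 mm from the fixed jaw with the punch between them. The crank pin is over on -y, at (257,187), and the tip is at (0.633, -0.175, 0.105). Next I take a close look at the padlock.

```bash
python3 - <<'E'
from h import *
for yaw in (np.radians(-107),np.radians(73)):
  for t in ([.6,.175,.25],[.6,.175,.028],[.633,-.175,.151]):
    q=solver.inverse_kinematics(t,Rv(yaw)); print(np.round(yaw,2),t,None if q is None else np.round(q,2))
for y2 in (0,np.pi/2,-np.pi/2,np.pi): 
    q=solver.inverse_kinematics([.633,-.175,.151],Rv(y2)); print(y2,None if q is None else np.round(q,2))
env.reach([.6,.175,.22],Rv(np.radians(73)))
print(np.round(env.sense()["joint_positions"],2))
p,C=wrist("w6"); dets("wrist",["padlock","clip"]); print(env.sense()["t"])
P=C.reshape(-1,3)
def box(x0,x1,y0,y1,z0,z1):
    m=(P[:,0]>x0)&(P[:,0]<x1)&(P[:,1]>y0)&(P[:,1]<y1)&(P[:,2]>z0)&(P[:,2]<z1); return P[m]
for z0,z1 in ((.062,.072),(.048,.072),(.003,.018)):
    Q=box(.52,.68,.1,.25,z0,z1); print(z0,rect(Q),len(Q),np.percentile(Q[:,2],[10,50,90]))
E
```

```text
-1.87 [0.6, 0.175, 0.25] [-0.6   0.4   0.35  1.65 -0.15  1.12 -0.51]
-1.87 [0.6, 0.175, 0.028] [-0.62  0.68  0.39  1.8  -0.37  0.73 -0.33]
-1.87 [0.633, -0.175, 0.151] [-0.16  0.58  0.54  1.67 -0.34  0.99  0.2 ]
1.27 [0.6, 0.175, 0.25] [-0.25  0.4  -0.11  1.62  0.05  1.12  2.47]
1.27 [0.6, 0.175, 0.028] [-0.27  0.66 -0.08  1.78  0.08  0.71  2.44]
1.27 [0.633, -0.175, 0.151] [ 0.68  0.65 -0.67  1.6   0.45  1.05  2.72]
0 [ 0.06  0.55  0.22  1.65 -0.14  0.96  1.9 ]
1.5707963267948966 [ 0.81  0.74 -0.89  1.6   0.62  1.11  2.9 ]
-1.5707963267948966 [-0.12  0.57  0.48  1.66 -0.31  0.98  0.47]
3.141592653589793 [-0.32  0.65  0.79  1.68 -0.53  1.04 -0.93]
[-0.25  0.43 -0.11  1.66  0.06  1.06  2.46]
wrist padlock [([0.5967, 0.1758, 0.0149], 0.84), ([0.5842, 0.2855, 0.0013], 0.77), ([0.5058, 0.1856, -0.0006], 0.7)]
wrist clip [([0.604, 0.1767, 0.0005], 0.81)]
16.525
0.062 (array([600.4, 173.8]), array([42.5, 21.2]), 72.38) 972 [0.06536149 0.06679798 0.06803146]
0.048 (array([600.6, 173.6]), array([50.3, 23.1]), 72.23) 1159 [0.05607437 0.06656617 0.06793872]
0.003 (array([631.2, 163.5]), array([110.1, 122.9]), 72.89) 3882 [0.01078787 0.01186894 0.01293291]
```

View pics/w6.png

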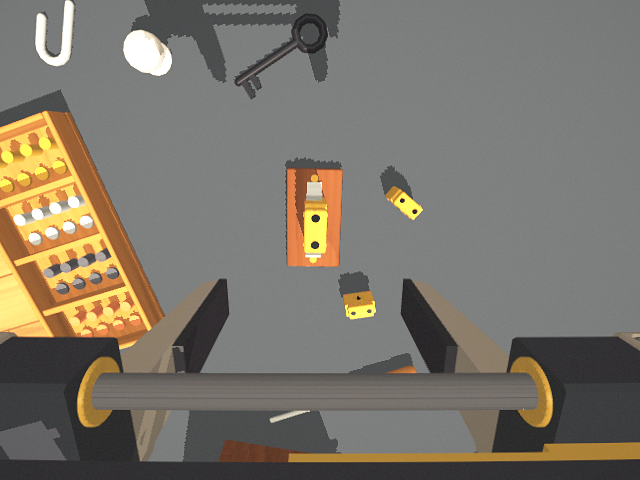

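The padlock's top is at (315,230), centred at (0.6005, 0.1737), 50 x 23 mm, yaw 72.3°, square with the clip. I go down over its large faces and grip it.

```bash
python3 - <<'E'
from h import *
R=Rv(np.radians(72.4)); x=np.array([.6005,.1737,0])
env.reach(x+[0,0,.12],R); env.movel(x+[0,0,.029],R,rate=.12)
s=env.sense(); print(s["t"],s["ee_pos"],np.round(s["wrist_force"],1))
effector.grasp(10); s=env.sense(); print("g10",np.round(s["wrist_force"],1),s["gripper_width"])
effector.grasp(55); s=env.sense(); print(s["t"],s["gripper_width"],np.round(s["wrist_force"],1))
w,C=wrist("w7")
E
```

```text
17.9167 [0.60125797 0.17399339 0.02992837] [-0.8  0.1  0.2]
g10 [ 0.7 -0.2 -0.9] 0.021915060662005634
19.1833 0.02170255064702035 [ 0.6  0.3 -0.4]
```

View pics/w7.png

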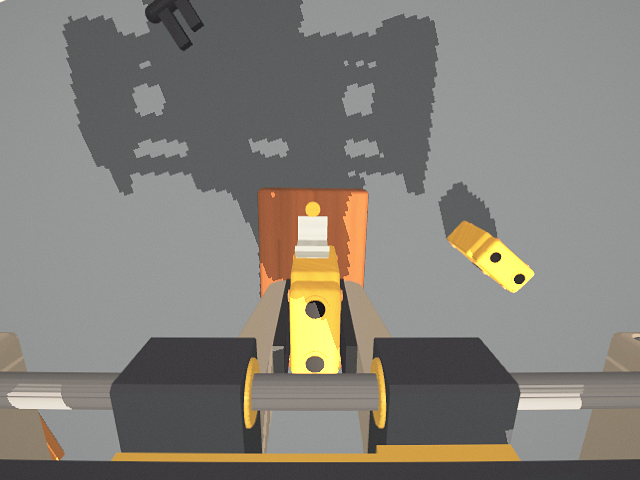

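The padlock is held between the pads at (315,335), with an opening of 21.7 mm, which matches its 22 mm thickness. Next I pull it straight up.

```bash
python3 - <<'E'
from h import *
s=env.sense(); p=np.array(s["ee_pos"]); R=Rv(np.radians(72.4))
for z in (.034,.044,.06,.1,.22):
    env.movel([p[0],p[1],z],R,rate=.05 if z<.07 else .15); s=env.sense(); print(z,np.round(s["wrist_force"],1),np.round(s["gripper_width"],4),np.round(s["ee_pos"],4))
print(s["t"])
w,C=wrist("w8")
q,d=viewer.read_camera("side"); cv2.imwrite("pics/side8.png",cv2.resize(q[220:400,230:430],(660,594),interpolation=2)[:,:,::-1])
np.save("side8C.npy",cloud("side",d)); np.save("w8ee.npy",env.sense()["ee_pos"])
E
```

```text
0.034 [-1.6  1.6 -1.3] 0.0216 [0.5997 0.1739 0.0339]
0.044 [-0.4  0.6 -1.9] 0.0218 [0.6008 0.1735 0.0447]
0.06 [-0.9  0.1 -4.2] 0.0216 [0.6008 0.1735 0.0605]
0.1 [ 0.4  0.6 -5.2] 0.0217 [0.6006 0.1736 0.1001]
0.22 [-0.2 -1.2 -4.4] 0.0216 [0.5997 0.1734 0.2186]
21.6667
```

View pics/w8.png

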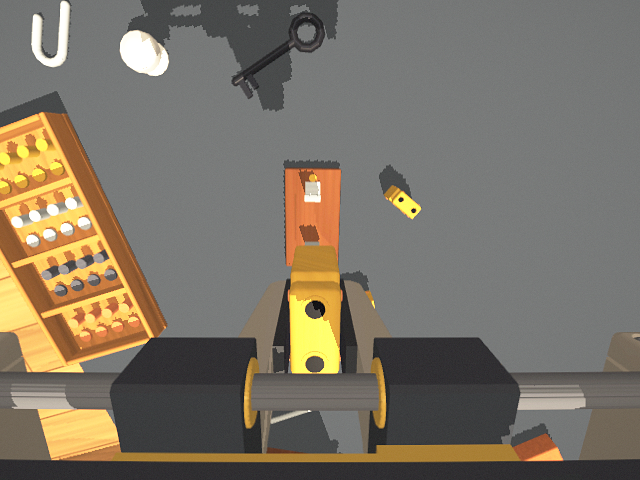

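View pics/side8.png

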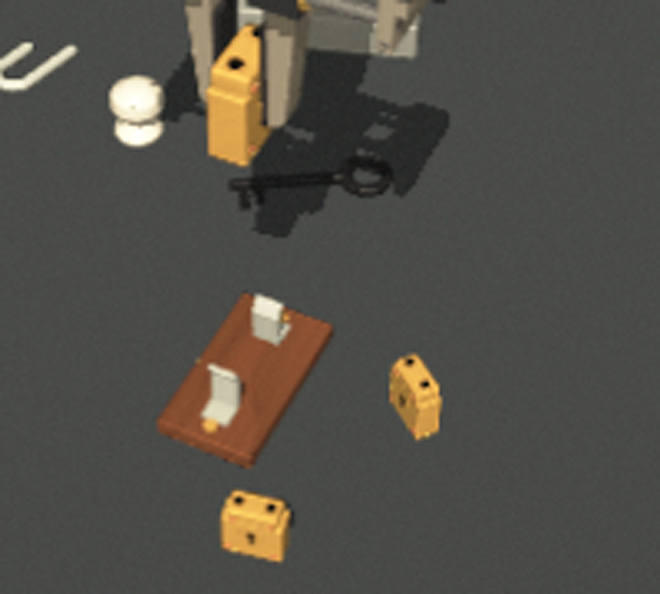

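The body is out. In the wrist image it sits exactly where it did at the grasp (holes at (315,309) and (315,363)), so it didn't slip. The clip is empty and the neighbours haven't moved. Now I carry it over the punch.

```bash
python3 - <<'E'
from h import *
R=Rv(0.)
env.movel([.6333,-.1747,.22],R,rate=.15); s=env.sense(); print(s["t"],np.round(s["ee_pos"],4),np.round(s["joint_positions"],2))
env.movel([.6333,-.1747,.154],R,rate=.06); env.pause(.6)
s=env.sense(); print(s["t"],np.round(s["ee_pos"],4),np.round(s["wrist_force"],1),s["gripper_width"])
w,C=wrist("w9")
for c in ("side","top"):
    q,d=viewer.read_camera(c); C=cloud(c,d); np.save(c+"9C.npy",C)
    if c=="side": cv2.imwrite("pics/side9.png",cv2.resize(q[110:260,250:420],(680,600),interpolation=2)[:,:,::-1])
    else: cv2.imwrite("pics/top9.png",cv2.resize(q[130:330,300:500],(600,600),interpolation=2)[:,:,::-1])
    dets(c,["padlock","punch_tip"])
s=env.sense(); print(s["t"],np.round(s["ee_pos"],4),np.round(s["tcp_rot"],3).tolist())
E
```

```text
24.25 [ 0.6334 -0.1739  0.22  ] [ 0.04  0.48  0.24  1.59 -0.12  1.09  1.89]
26.1 [ 0.6333 -0.1747  0.154 ] [-1.6  0.1 -3.7] 0.02162200036359316
side padlock [([0.5037, 0.183, 0.0014], 0.84), ([0.5795, 0.2842, -0.0032], 0.81), ([0.6291, -0.1745, 0.1386], 0.72)]
side punch_tip [([0.6326, -0.177, 0.107], 0.7)]
top padlock [([0.5796, 0.2863, 0.0021], 0.66), ([0.6131, -0.169, 0.0014], 0.57), ([0.5016, 0.1824, -0.0026], 0.47)]
top punch_tip []
26.45 [ 0.6333 -0.1747  0.154 ] [[1.0, 0.0, -0.0], [0.0, -0.0, 1.0], [0.0, -1.0, -0.0]]
```

View pics/side9.png

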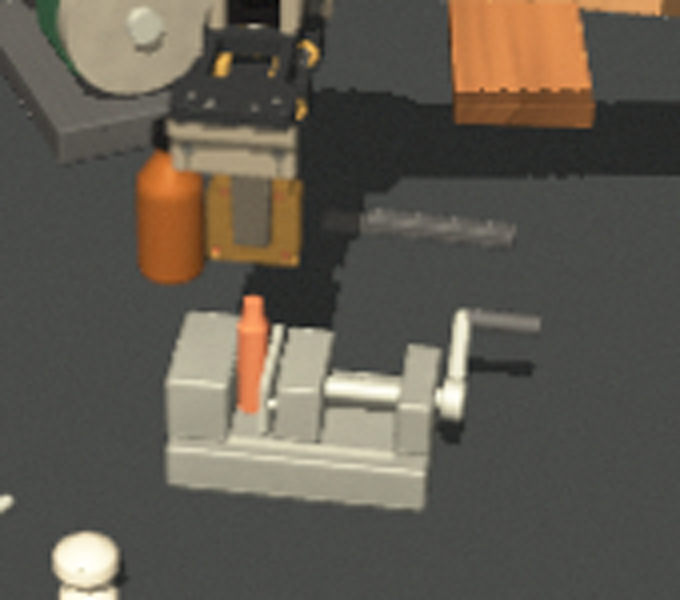

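View pics/w9.png

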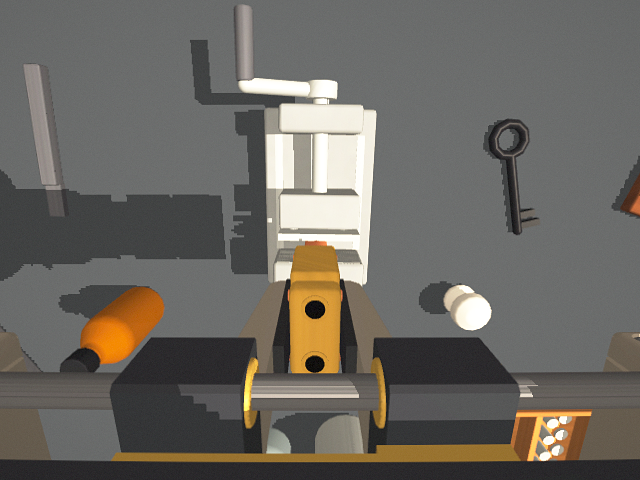

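The side view shows the padlock at crop (255,225) over the tip at (253,300), with the crank thrown over. I measure both in the same side cloud, so a calibration shift cancels.

```bash
python3 - <<'E'
from h import *
P=np.load("side9C.npy").reshape(-1,3)
def box(x0,x1,y0,y1,z0,z1):
    m=(P[:,0]>x0)&(P[:,0]<x1)&(P[:,1]>y0)&(P[:,1]<y1)&(P[:,2]>z0)&(P[:,2]<z1); return P[m]
Q=box(.59,.68,-.185,-.145,.125,.18)
print("padlock face y",np.percentile(Q[:,1],[5,50,95]),"zmin",np.percentile(Q[:,2],[0,1]))
for z in np.arange(.137,.175,.006):
    q=box(.59,.68,-.172,-.145,z,z+.006)
    if len(q)>3: print(round(z+.003,3),len(q),np.round([q[:,0].min(),q[:,0].max(),(q[:,0].min()+q[:,0].max())/2],4),np.round(np.median(q[:,1]),4))
for n in ((.6,.615),(.63,.638),(.645,.66)):
    q=box(*n,-.172,-.145,.12,.16); print("bottom z",n,np.round(q[:,2].min(),4))
Q=box(.61,.66,-.2,-.15,.08,.115)
for z0,z1 in ((.092,.098),(.098,.103),(.103,.112)):
    q=box(.61,.66,-.2,-.15,z0,z1); print("tip",len(q),np.round([q[:,0].min(),q[:,0].max(),(q[:,0].min()+q[:,0].max())/2,q[:,1].min(),q[:,1].max(),q[:,2].max()],4))
E
```

```text
padlock face y [-0.16977762 -0.16313809 -0.14941096] zmin [0.13855393 0.13946806]
0.14 28 [0.6115 0.6608 0.6361] -0.1643
0.146 55 [0.6111 0.6604 0.6358] -0.1632
0.152 34 [0.6116 0.6608 0.6362] -0.1644
0.158 39 [0.6102 0.6603 0.6352] -0.1635
0.164 51 [0.6103 0.6605 0.6354] -0.1617
0.17 53 [0.6103 0.6602 0.6352] -0.1615
0.176 55 [0.6119 0.6605 0.6362] -0.1615
bottom z (0.6, 0.615) 0.1399
bottom z (0.63, 0.638) 0.141
bottom z (0.645, 0.66) 0.1393
tip 20 [ 0.6275  0.641   0.6342 -0.1789 -0.1579  0.097 ]
tip 9 [ 0.6315  0.6415  0.6365 -0.1727 -0.1649  0.1027]
tip 15 [ 0.6316  0.6391  0.6353 -0.1771 -0.1643  0.1102]
```

```bash
python3 - <<'E'
from h import *
env.movel([.6333,-.1747,.1530],Rv(0.),rate=.03); env.pause(1.0)
s=env.sense(); print(s["t"],np.round(s["ee_pos"],4),np.round(s["joint_velocities"],4),np.round(s["wrist_force"],1),s["gripper_width"])
print(workorder.finish_job())
E
```

```text
27.7 [ 0.6333 -0.1747  0.153 ] [-0.0018 -0.0008  0.0006 -0.0008 -0.0005 -0.0014  0.0001] [-0.1 -0.4 -3.5] 0.02135260194912803
the job is handed in; nothing more can be done
None
```

The job was handed in at 27.7 s. The vise is clamped on the punch, and the gripper holds the padlock level and still over the tip. `finish_job` gave no verdict.

- **Vise:** I swung the crank to its stop, where the force rose to 11.5 N, then let go. Afterwards the wrist camera showed the punch between the jaws. The sprung face measured about 17 mm from the fixed jaw, about the 18 mm punch diameter, and the crank stayed over.
- **Padlock:** I took the large body out of the clip, not either of the two smaller loose ones. It came straight up without slipping in the pads, and the gripper reads 21.4–21.7 mm on its 22 mm thickness.
- **Position over the punch:** In the side camera the padlock and tip centres agree to about 0.5 mm in x. In y they agree within what that camera could resolve, a few millimetres.
- **Air gap:** From the arm's own position I expect about 30 mm. The side-camera depth suggested about 32 mm before a final 1 mm lowering, and its pixels are coarse at that edge.

**Check that failed:** the top camera could not confirm the final position, because the arm hid the padlock and tip from it. The two loose bodies measured where they were at the start. The other bystanders looked undisturbed in the pictures, but I did not re-measure them.

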